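# Shut the shield box and switch the bench supply on under its guard

### The job

Get the control unit ready for programming: gently push the shield box's door shut until it seats on its catch. Then lift the guard flap on the switch box, throw the toggle beneath it over to the back (on), and bring the guard fully down over it again, guiding it down rather than letting it drop. Leave everything else on the table where it is.

Things in the scene. Friction and masses are not known exactly. Their poses are not given: they have to be found in the camera images.
- shield_box: Grey painted steel enclosure, 120 deep (x) x 160 wide (y) x 140 mm tall, fixed to the table, open in front where its door hangs; a green control unit board stands inside. Origin: centre of its underside, on the table. Own axes: -x out of the front, +y towards the door's hinge side, +z up.
- door_hinge (a point): Point on the vertical hinge line of the shield box's door, 72 mm above the table, at the box's front +y corner (64 mm in front of and 78 mm beside the box's centre).
- door_push (a point): Point on the outer face of the door, where it is good to push: 115 mm from the hinge line, 100 mm above the table. The door is a flat grey steel panel 152 wide x 6 thick, from 10 to 134 mm above the table; this point turns with it. A dark upright pull ridge, 50 mm tall and standing out 10 mm, lies 146 mm from the hinge line. Axes as the box's when the door is shut, turning with the door: its -x points out of the door's outer face.
- door (a joint): Door angle, rad: 0 shut (panel flush over the front), positive open, swinging out of the box's front about the upright hinge (seen from above, it shuts anticlockwise); starts 0.45 to 0.8 open. The hinge is a little stiff: the door stays where it is left. A spring roller catch resists from about 0.07 rad, is passed at about 0.03 rad and then pulls the door to 0 and holds it; at the push point it takes about 6 to 8 N to pass. A door left above 0.02 has not caught.
- switch_box: Dark steel supply box with an aluminium top, 170 deep (x) x 150 wide (y) x 60 mm tall, fixed to the table; the guarded toggle switch stands in the middle of its top. Origin: centre of its underside, on the table. Own axes: -x is its front, +y its left seen from the front looking to +x, +z up.
- guard_hinge (a point): Middle of the guard's hinge line, which runs along the switch box's y: 36 mm behind (+x of) the box's centre, 96 mm above the table (36 above the top panel).
- guard_bar (a point): Middle of the cross bar at the guard's free end. The guard is a black plastic flap (plate 50 long x 46 wide x 3 mm, with 12 mm cheeks turned down), then a neck 12 mm wide, 22 mm clear, then the bar: 30 mm long along the hinge's direction, 10 mm diameter, flat ends, 76 mm from the hinge line. Shut, the bar is level with the hinge, 36 mm above the top panel and 40 mm in front of the box's centre. Taken across its two ends (30 mm), it can turn between the fingers.
- guard (a joint): Guard angle, rad: 0 shut (level over the switch), positive raised: it swings up and back towards +x of the switch box, up to its stop at 2.0. It is light (40 to 85 g) and the hinge is loose: let go below 1.5 it falls shut, past about 1.6 it rests open against its stop.
- toggle_tip (a point): Centre of the round tip of the steel toggle lever under the guard: 8 mm thick round bat, 26 mm from its pivot, which is at the middle of the switch box, 62 mm above the table (2 above the top panel).
- toggle (a joint): Toggle lever, rad: 0 off (leans 0.4 towards the front, -x of the switch box), 0.8 on (leans 0.4 to the back, +x, towards the guard's hinge). A spring snaps it to whichever end is nearer; it takes about 3 to 6 N on the upper half to push it past the middle.
- screwdriver: Screwdriver lying on the table, 170 mm long, bystander; origin under its middle.
- usb_dongle: Black dongle, 60 x 18 x 9 mm, bystander; origin under its middle.
- flux_jar: Small jar, 44 mm diameter, 50 mm tall, bystander; origin under its centre.
- mug: White mug, 80 mm diameter, 90 mm tall, bystander; origin under its centre.
- multimeter: Grey multimeter lying flat, 150 x 75 x 35 mm, bystander; origin under its centre.
- cleaner: Bottle of contact cleaner, 52 mm diameter, 130 mm tall, bystander; origin under its centre.
Mind the look-alikes: they are no part of the job. Leave any brown look-alike of the shield_box alone. What is shaped like the switch_box but orange is not meant.

How it is judged:
On the way, in this order (a step that is already met when the one before it is completed fails the run):
1. the door is shut and held by its catch (value of joint door below 0.02 rad), for 0.2 s.
2. the guard is raised clear of the toggle (value of joint guard above 1.3 rad and value of joint door below 0.02 rad), for 0.2 s.
3. the toggle is thrown on with the guard up (value of joint toggle above 0.7 rad and value of joint guard above 0.9 rad), for 0.2 s.
4. the guard is down again over the switched-on toggle (value of joint guard below 0.06 rad and value of joint toggle above 0.7 rad), for 0.2 s.
At the end, for the whole second after the job is handed in: The door is on its catch (within 0.02 rad of shut), the toggle is on (above 0.7 of 0.8 rad), the guard is down over it (within 0.06 rad of shut) (all of step 4 and value of joint door below 0.02 rad); the robot touches nothing.
It fails at once if the guard drops (falls shut faster than 10 rad/s, as when let go more than about 20 degrees up) (velocity of joint guard below -10 rad/s).
It fails at once if the shield box or its door is pushed harder than 40 N (contact force between any of the fingers, the arm and shield_box above 40 N).
It fails at once if a bystander is moved more than 20 mm (distance of any of screwdriver, usb_dongle, flux_jar, mug, multimeter, cleaner from where it was at the start of the episode above 0.02 m).
It also fails if it takes over 72 s, if anything falls off the work surface, if the arm or the gripper's body presses on something with over 40 N, if the wrist force passes 120 N, or if a joint passes its speed limit or range.

### The arm

A 6-joint arm with a two-finger parallel gripper is mounted at the origin on the work surface. World frame = base frame: x ahead of the robot, y to its left, z up, the work surface at z = 0. Lengths are in m, angles in rad, forces in N, time in s.
With the tool pointing down it reaches from about 0.35 to 0.775 m from the base axis. Payload 7.3 kg.
Tool frame: the origin (TCP) lies between the finger pads; the fingertips stand 8 mm ahead of it and the grasp point (between the pads) lies 11 mm behind it (robot.nose_length is the distance from the TCP to the fingertips, in m); z points along the fingers, y is the line along which they close (so a half turn about z gives the same grasp; the last joint's range is limited). The gripper opens to 92 mm and grips with 3 to 60 N. Pads are 19 mm wide; open, the fingers measure 130 mm over their backs; the gripper's body (75 mm by 190 mm) begins 47 mm behind the grasp point.
Start: joints at [-1.413, 0.342, 1.524, -0, 1.275, -0.146], TCP at [0.157, -0.501, 0.235] pointing down, gripper open.
Joint ranges: [-2.53, 2.53], [-0.77, 2.02], [0.04, 2.7], [-1, 4.14], [0.28, 2.66], [-3.11, 3.11]. Speed limits (rad/s): [2.57, 2.57, 3.14, 3.14, 3.14, 3.14].

### API

Orientations are given as [roll, pitch, yaw] about the fixed x, y, z axes, in that order (R = Rz(yaw) Ry(pitch) Rx(roll)).
In Python, from cell import robot gives the robot as it stands. The module is installed in compiled form; this text tells all that it offers.
- The arm moves only by the shell command python3 -m jog 'ROWS' [FORCE]. ROWS is JSON, a list that holds one entry, the list of rows, each a list of 5 numbers: the gripper's target within -1 to 1 (fully open at 1, half-way at 0, shut at -1), then the shift along the tool's x, y, z in m, then the turn about the tool's z in rad. A call has 1 to 5 rows; each row is the pose to reach, as a shift and turn from the pose commanded when the call began, along the tool's axes at that moment; what a row does not reach only later rows make up. A row lasts 1/12 s, in which the tool goes at most 41.7 mm and 7.16 degrees, less where a joint would pass 70% of its speed; a pose out of reach is approached as far as the arm can. A call with a gripper value outside its range is refused whole. The fingers move at their own pace and stop on an object; FORCE is the grip in N (left out, the last holds). Time passes only in rows, so rows that repeat a pose let the fingers close. It gives the time, the measured TCP pose, the force, the opening and the grip force at its end, in the units of the state.
- robot.observe(): the state, without advancing time (a new reading comes with each control period).
- robot.read_camera(name): name is "scene" or "top"; returns the picture (480x640x3 uint8, red, green, blue); there is no depth.
- robot.camera_model(name): a dict with "camera_matrix" (3x3 intrinsics, pixels), "position" and "attitude" of the camera in the world. Camera axes: x right, y down, z forward; pixel columns grow to the right and rows downward; lengths in m; the calibration is good to about 2 mm. A picture is of the moment at which its call begins. camera_model takes no time and is no camera call.
- robot.hand_in(): hands the job in; it is judged then, once.
The state is a dict: "time": time; "qpos": joint angles; "qvel": joint speeds; "joint_efforts": joint torques, N m; "tool_pos": TCP position; "tool_rot": TCP orientation; "contact_force": force on the tool from outside, world axes, zero at the start; "torque": the same for the moment, N m; "opening": finger opening in m; "grip_force": force on a finger pad.
Only numpy, scipy, OpenCV 4.12 (cv2) and the standard library are available. Lean on these libraries where they do the work, as an engineer would, in place of code of your own. Each camera call takes 0.05 s, during which the arm holds its last target. There are 200 camera calls.

## Working session

There is one attempt and no reset: what is moved stays moved. The work goes in short steps, Python scripts to look and compute and a shell command to move; the robot and the scene stay as the last step left them, time stands still between calls to the robot, and variables do not carry over. Pictures are saved under pics/ and viewed, at most 10 in all, crops included, and the job is handed in when it is done.

```bash
mkdir -p pics; python3 - <<'E'
from cell import robot
import cv2,numpy as np
for n in("scene","top"):
    im=robot.read_camera(n); cv2.imwrite(f"pics/{n}0.png",cv2.cvtColor(im,cv2.COLOR_RGB2BGR))
    print(n,robot.camera_model(n))
o=robot.observe(); print(o["time"],o["tool_pos"],o["tool_rot"],o["opening"],robot.nose_length)
E
```

```text
scene {'camera_matrix': array([[529.19150114,   0.        , 321.2872038 ],
       [  0.        , 529.19150114, 248.14126784],
       [  0.        ,   0.        ,   1.        ]]), 'position': array([ 1.09688023, -0.2351738 ,  0.95179497]), 'attitude': array([-2.47790158e+00,  2.04811198e-03,  1.22308241e+00])}
top {'camera_matrix': array([[566.62611442,   0.        , 324.68114705],
       [  0.        , 566.62611442, 238.49897815],
       [  0.        ,   0.        ,   1.        ]]), 'position': array([0.28657637, 0.0044304 , 1.58429971]), 'attitude': array([-3.00485489, -0.01269008, -1.58468201])}
0.1 [ 0.15702403 -0.50061744  0.23411788] [-3.14023469e+00 -2.13961946e-04  3.03790312e-01] 0.09175342928586631 0.008
```

View pics/scene0.png

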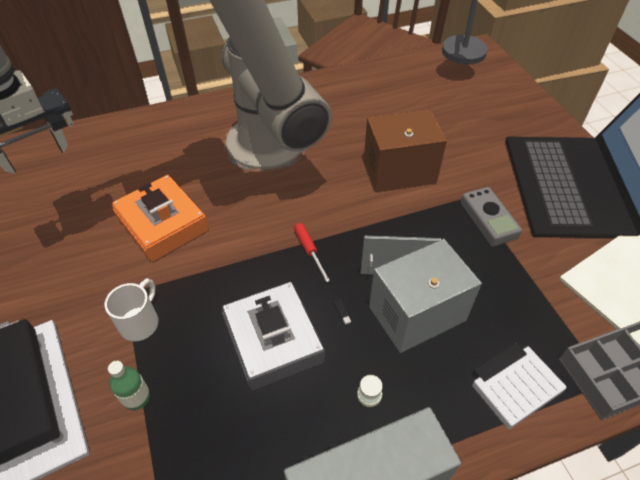

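View pics/top0.png

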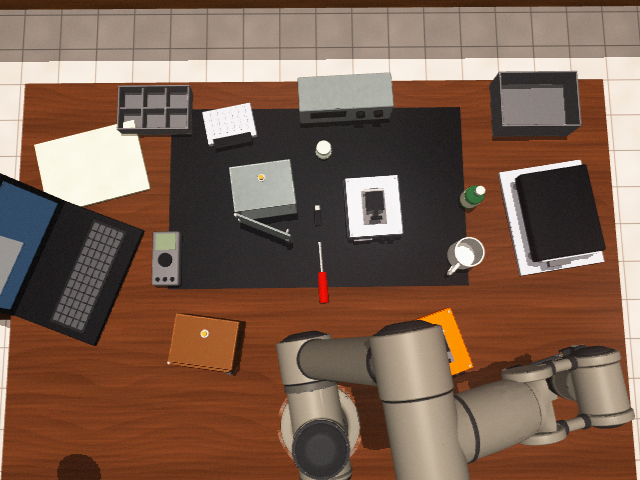

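The top picture shows the grey shield box near (263,188), with its door hinged at about (236,214) and its free end near (290,240). The brown box near (205,342) is the look-alike. The switch box with the aluminium top is at (373,206), and the orange one near (445,340) is the other look-alike. The grey box and the aluminium-topped box fit the description. I'll confirm this and measure in an enlarged crop.

```bash
python3 - <<'E'
import cv2
im=cv2.imread("pics/top0.png")
cv2.imwrite("pics/c1.png",cv2.resize(im[140:270,222:412],None,fx=4.2,fy=4.2,interpolation=cv2.INTER_CUBIC))
im=cv2.imread("pics/scene0.png")
cv2.imwrite("pics/c2.png",cv2.resize(im[225:385,215:481],None,fx=3,fy=3,interpolation=cv2.INTER_CUBIC))
E
```

```text
(no output)
```

View pics/c1.png

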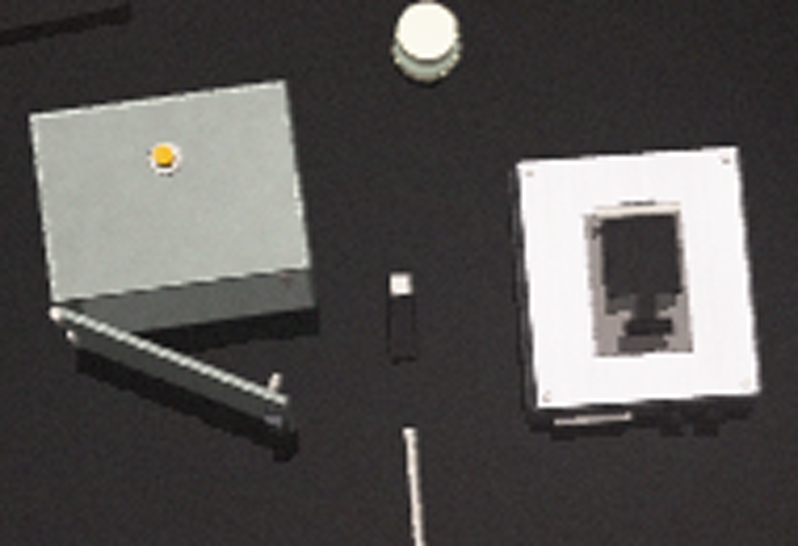

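View pics/c2.png

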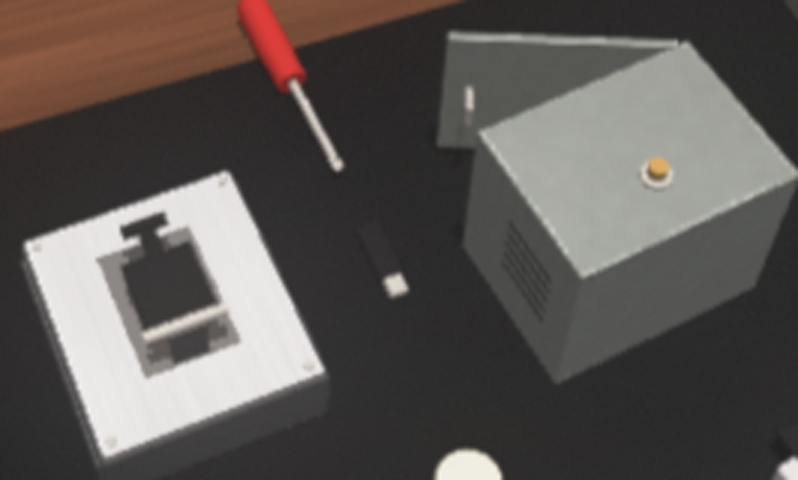

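The crop confirms the grey box (its door hinges on the left, +y, side and is open) and the aluminium-topped switch box with its guard shut and the bar near (648,326) in the crop. Next I fit their poses from both cameras.

```bash
cat > h.py <<'E'
from cell import robot
import numpy as np, cv2
from scipy.spatial.transform import Rotation as R
from scipy.optimize import least_squares
def proj(n,P):
    m=robot.camera_model(n); P=np.atleast_2d(P)
    c=R.from_euler('xyz',m['attitude']).inv().apply(P-m['position'])
    p=c@m['camera_matrix'].T; return p[:,:2]/p[:,2:]
def place(v,L):
    return R.from_euler('z',v[2]).apply(np.atleast_2d(L))+[v[0],v[1],0]
E
python3 - <<'E'
from h import *
T=lambda a:(np.array(a)+.5)/4.2-.5+[222,140]
S=lambda a:(np.array(a)+.5)/3-.5+[215,225]
def fit(L,t,s,x0):
    f=lambda v:np.r_[proj('top',place(v,L))-t,proj('scene',place(v,L))-s].ravel()
    r=least_squares(f,x0); print(r.x,np.round(r.fun.reshape(-1,2),1).tolist()); return r.x
# order FL,FR,BR,BL
q=lambda a,b,z:np.array([[-a,b,z],[-a,-b,z],[a,-b,z],[a,b,z]])
b=fit(q(.06,.08,.14),T([[53,302],[310,268],[285,82],[30,115]]),S([[686,43],[480,133],[583,276],[797,175]]),[.5,.15,0])
w=fit(q(.085,.075,.06),T([[539,409],[760,390],[737,148],[520,161]]),S([[228,173],[25,245],[103,458],[325,374]]),[.5,-.1,0])
hl=np.array([-.064,.078])
def door(a,r,z): return place(b,[hl[0]-r*np.sin(a)*1,hl[1]-r*np.cos(a),z])
# door free end, top edge
t=T([[287,402]]); s=S([[449,34]])
f=lambda v:np.r_[proj('top',door(v[0],.152,.134))-t,proj('scene',door(v[0],.152,.134))-s].ravel()
r=least_squares(f,[.6]);print('door',r.x,r.fun)
L=[[-.04,0,.096]];print('bar',place(w,L),proj('top',place(w,L))-T([648,326]),proj('scene',place(w,L))-S([145,226]))
print('hinge',place(b,[*hl,.072]))
for a in(r.x[0],.1,.03,0): print(a,door(a,.115,.1))
for P in (place(w,[.036,0,.096]),place(w,[0,0,.062]),place(w,[-.01,0,.086])): print(P)
E
```

```text
[0.62800655 0.14375149 0.12778759] [[0.3, -0.0], [0.5, -0.4], [0.3, -0.6], [0.2, -0.3], [0.3, -1.0], [-0.7, -0.8], [-0.3, 0.4], [1.2, -0.3]]
[ 0.58698113 -0.15409099  0.05800767] [[-0.9, 0.6], [1.4, 1.3], [1.3, -1.8], [-1.1, -1.3], [1.1, -2.3], [-2.1, -1.5], [-0.8, 1.9], [1.9, -0.1]]
door [0.52724228] [-0.02039698 -0.09709695  0.2119107  -0.08081929]
bar [[ 0.54704841 -0.15641     0.096     ]] [[ 0.6057381  -0.13632043]] [[-0.20188346  0.04870531]]
hinge [[0.55458806 0.21295934 0.072     ]]
0.5272422780442364 [[0.50986272 0.10701292 0.1       ]]
0.1 [[0.55778322 0.09800373 0.1       ]]
0.03 [[0.56581572 0.09850874 0.1       ]]
0 [[0.56924367 0.09889702 0.1       ]]
[[ 0.62292058 -0.15200389  0.096     ]]
[[ 0.58698113 -0.15409099  0.062     ]]
[[ 0.57699795 -0.15467074  0.086     ]]
```

The pose fits hold up: the projected bar is within 0.6 px, and the door angle of about 0.53 is in range. Moving with closed fingers towards a stand-off in front of the door, turned to the box's yaw.

```bash
cat > to.py <<'E'
import sys; from h import *
o=robot.observe(); p=o['tool_pos']; Rt=R.from_euler('xyz',o['tool_rot'])
print('t',o['time'],'p',p.round(4),'rot',np.round(o['tool_rot'],4),'F',np.round(o['contact_force'],1),'open',round(o['opening'],4),'grip',round(o['grip_force'],1))
if len(sys.argv)>3: print('shift',Rt.inv().apply(np.array(sys.argv[1:4],float)-p).round(4))
if len(sys.argv)>4: print('turn',round(o['tool_rot'][2]-float(sys.argv[4]),4))
E
python3 -m jog '[[[-1,0.028,-0.029,0,0.06],[-1,0.056,-0.058,0,0.12],[-1,0.084,-0.087,0,0.176],[-1,0.112,-0.116,0,0.176],[-1,0.14,-0.145,0,0.176]]]'; python3 to.py 0.45 0.10 0.2 0.128
```

```text
time: 0.52
tool_pos: [0.2475, -0.3188, 0.2344]
tool_rot: [-3.141, 0.0, 0.127]
contact_force: [1.7, 0.7, -1.0]
opening: 0.0633
grip_force: 0.0
t 0.5167 p [ 0.2475 -0.3188  0.2344] rot [-3.1409e+00  1.0000e-04  1.2670e-01] F [ 1.7  0.7 -1. ] open 0.0633 grip 0.0
shift [ 0.2538 -0.3898  0.0346]
turn -0.0013
```

```bash
python3 -m jog '[[[-1,0.022,-0.034,0,0],[-1,0.044,-0.068,0,0],[-1,0.066,-0.102,0,0],[-1,0.088,-0.136,0,0],[-1,0.11,-0.17,0,0]]]' >/dev/null
python3 -m jog '[[[-1,0.022,-0.034,0,0],[-1,0.044,-0.068,0,0],[-1,0.066,-0.102,0,0],[-1,0.088,-0.136,0,0],[-1,0.11,-0.17,0,0]]]' >/dev/null
python3 -m jog '[[[-1,0.017,-0.025,0.01,0],[-1,0.034,-0.05,0.035,0],[-1,0.034,-0.05,0.035,0]]]' >/dev/null;  python3 to.py 0.45 0.10 0.105 0.128
```

```text
t 1.6 p [0.4491 0.1022 0.1958] rot [-3.1399  0.0053  0.1315] F [-1.  -0.3 -0.8] open 0.0002 grip 0.0
shift [0.0011 0.0025 0.0908]
turn 0.0035
```

```bash
python3 -m jog '[[[-1,0,0.001,0.03,0],[-1,0,0.002,0.06,0],[-1,0,0.002,0.09,0],[-1,0.015,0.002,0.09,0],[-1,0.025,0.002,0.09,0]]]'|sed -n 2,4p;  python3 -m jog '[[[-1,0.008,0,0,0],[-1,0.016,0,0,0],[-1,0.024,0,0,0],[-1,0.032,0,0,0],[-1,0.04,0,0,0]]]'; python3 to.py 0.5565 0.1 0.105 0.128
```

```text
tool_pos: [0.4735, 0.0991, 0.1079]
tool_rot: [-3.142, 0.005, 0.128]
contact_force: [0.2, -0.5, 0.3]
time: 2.43
tool_pos: [0.5149, 0.1047, 0.11]
tool_rot: [3.141, -0.0, 0.128]
contact_force: [-0.5, 0.0, -0.4]
opening: 0.0002
grip_force: 0.2
t 2.4333 p [0.5149 0.1047 0.11  ] rot [ 3.1414e+00 -2.0000e-04  1.2780e-01] F [-0.5  0.  -0.4] open 0.0002 grip 0.2
shift [0.0407 0.01   0.005 ]
turn -0.0002
```

```bash
python3 -m jog '[[[-1,0.007,0.001,0,0],[-1,0.013,0.002,0,0],[-1,0.019,0.003,0.001,0],[-1,0.024,0.004,0.001,0],[-1,0.028,0.005,0.001,0]]]'|sed -n 2,4p;  python3 -m jog '[[[-1,0.002,0,0,0],[-1,0.004,0,0,0],[-1,0.004,0,0,0]]]'|sed -n 2,4p; python3 to.py 0.5565 0.1 0.105 0.128
python3 - <<'E'
from h import *
im=robot.read_camera("top"); im=cv2.cvtColor(im,cv2.COLOR_RGB2BGR)
cv2.imwrite("pics/d1.png",cv2.resize(im[150:270,222:342],None,fx=4,fy=4,interpolation=cv2.INTER_CUBIC))
E
```

```text
tool_pos: [0.5432, 0.1033, 0.1086]
tool_rot: [-3.142, 0.0, 0.128]
contact_force: [-0.7, 0.8, 0.2]
tool_pos: [0.5469, 0.1039, 0.1087]
tool_rot: [3.142, -0.0, 0.128]
contact_force: [1.0, -0.3, -0.1]
t 3.1 p [0.5469 0.1039 0.1087] rot [ 3.1415e+00 -2.0000e-04  1.2770e-01] F [ 1.  -0.3 -0.1] open 0.0003 grip 0.0
shift [0.009  0.0051 0.0037]
turn -0.0003
```

View pics/d1.png

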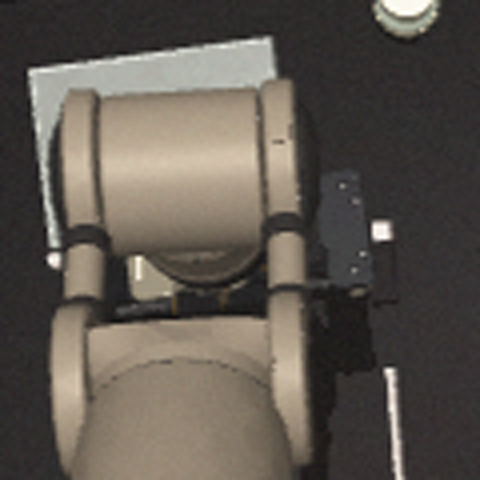

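The wrist hides the door, so I'll go on by force in small steps.

```bash
for i in 1; do python3 -m jog '[[[-1,0.0015,0,0,0],[-1,0.003,0,0,0],[-1,0.003,0,0,0]]]'|sed -n '2p;4p'; python3 -m jog '[[[-1,0.0015,0,0,0],[-1,0.003,0,0,0],[-1,0.003,0,0,0]]]'|sed -n '2p;4p';  python3 -m jog '[[[-1,0.001,0,0,0],[-1,0.002,0,0,0],[-1,0.002,0,0,0]]]'|sed -n '2p;4p'; done
```

```text
tool_pos: [0.5485, 0.1041, 0.1086]
contact_force: [-3.9, -1.4, 3.6]
tool_pos: [0.553, 0.1047, 0.1088]
contact_force: [0.7, 0.3, -0.8]
tool_pos: [0.555, 0.105, 0.1087]
contact_force: [0.2, 0.3, -0.5]
```

Resistance of about 4 N rose and then vanished, so the catch probably passed. I'll back off, rise and move towards the switch, looking on the way.

```bash
python3 -m jog '[[[-1,0.001,0,0,0],[-1,0.002,0,0,0],[-1,0.003,0,0,0],[-1,0.003,0,0,0]]]'|sed -n '2p;4p';python3 -m jog '[[[-1,-0.03,0,0,0],[-1,-0.06,0,0,0],[-1,-0.09,0.01,-0.02,0],[-1,-0.09,0.04,-0.05,0],[-1,-0.09,0.07,-0.08,0]]]'|sed -n '2p;4p';python3 -m jog '[[[1,0,0.04,-0.01,0],[1,0,0.08,-0.01,0],[1,0,0.12,-0.01,0],[1,0,0.16,-0.01,0.07],[1,0,0.2,-0.01,0.07]]]'|sed -n '2p;4p'
python3 - <<'E'
from h import *
im=robot.read_camera("top"); im=cv2.cvtColor(im,cv2.COLOR_RGB2BGR)
cv2.imwrite("pics/d2.png",cv2.resize(im[150:270,222:402],None,fx=4,fy=4,interpolation=cv2.INTER_CUBIC))
E
python3 to.py 0.547 -0.1564 0.2 0.058
```

```text
tool_pos: [0.556, 0.1051, 0.1086]
contact_force: [-6.7, -1.2, 5.8]
tool_pos: [0.4746, 0.0257, 0.1879]
contact_force: [1.4, -0.6, 1.3]
tool_pos: [0.5026, -0.175, 0.198]
contact_force: [0.8, 0.4, 0.0]
t 5.1167 p [ 0.5037 -0.182   0.1979] rot [ 3.1362e+00 -2.3000e-03  5.3300e-02] F [ 1.  -6.6  0.4] open 0.0333 grip 0.0
shift [ 0.0446 -0.0233 -0.0021]
turn -0.0047
```

View pics/d2.png

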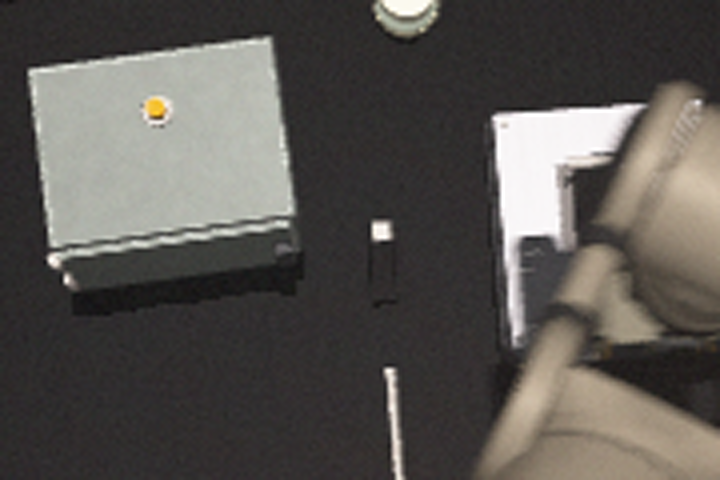

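The picture shows the door flush: its top edge runs parallel to the box front from (55,258) to (295,225), and its hard stop at 0.556 m matches shut. Next I position above the guard bar.

```bash
python3 -m jog '[[[1,0.022,-0.012,0,0],[1,0.044,-0.023,0,0],[1,0.044,-0.023,0,0],[1,0.044,-0.023,0.02,0],[1,0.044,-0.023,0.02,0]]]'|sed -n '2,3p;5p'; python3 to.py 0.547 -0.1564 0.083 0.058
python3 - <<'E'
from h import *
im=robot.read_camera("scene"); im=cv2.cvtColor(im,cv2.COLOR_RGB2BGR)
cv2.imwrite("pics/d3.png",cv2.resize(im[200:400,180:380],None,fx=3,fy=3,interpolation=cv2.INTER_CUBIC))
E
```

```text
tool_pos: [0.5437, -0.1465, 0.1748]
tool_rot: [-3.14, 0.005, 0.059]
opening: 0.0664
t 5.5333 p [ 0.5437 -0.1465  0.1748] rot [-3.1396  0.0046  0.0588] F [-0.7 -0.2 -1.4] open 0.0664 grip 0.0
shift [0.0032 0.0103 0.0918]
turn 0.0008
```

View pics/d3.png

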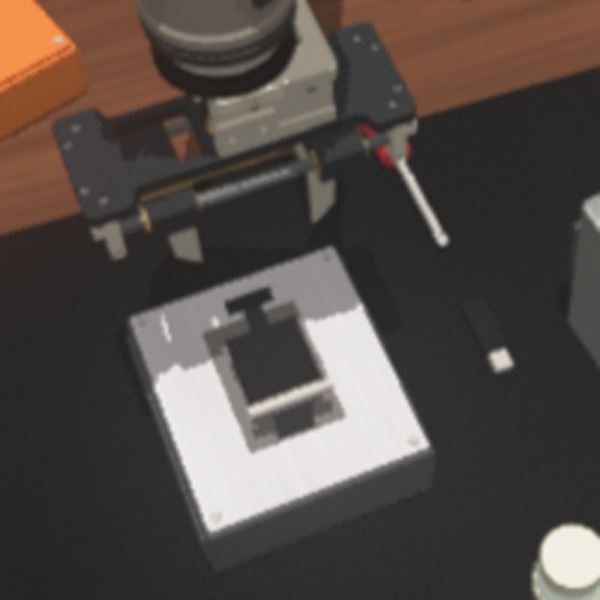

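The gripper is above the guard, which is still shut with its bar at about (250,300) in the crop. I'll centre and descend.

```bash
python3 -m jog '[[[1,0.003,0.01,0,0],[1,0.003,0.01,0,0],[1,0.003,0.01,0.03,0],[1,0.003,0.01,0.03,0],[1,0.003,0.01,0.03,0]]]'|sed -n '2,3p;5p'; python3 to.py 0.547 -0.1564 0.083 0.058
```

```text
tool_pos: [0.548, -0.1573, 0.1473]
tool_rot: [-3.141, 0.002, 0.057]
opening: 0.0915
t 6.0 p [ 0.548  -0.1573  0.1473] rot [-3.1405e+00  2.3000e-03  5.7300e-02] F [-0.1 -1.3  0.1] open 0.0915 grip 0.0
shift [-0.0008 -0.0009  0.0643]
turn -0.0007
```

```bash
python3 -m jog '[[[1,-0.001,-0.001,0.025,0],[1,-0.001,-0.001,0.05,0],[1,-0.001,-0.001,0.063,0],[1,-0.001,-0.001,0.063,0],[1,-0.001,-0.001,0.063,0]]]'|sed -n '2,5p'; python3 -m jog '[[[-0.2,0,0,0,0],[-0.2,0,0,0,0],[-0.6,0,0,0,0],[-0.8,0,0,0,0],[-0.8,0,0,0,0]]]' 8 >/dev/null; python3 -m jog '[[[-0.8,0,0,0,0],[-0.8,0,0,0,0],[-0.8,0,0,0,0]]]'; python3 to.py 0.547 -0.1564 0.083 0.058
```

```text
tool_pos: [0.5481, -0.1566, 0.0857]
tool_rot: [3.141, -0.001, 0.058]
contact_force: [-0.2, -0.4, 0.5]
opening: 0.0915
time: 7.08
tool_pos: [0.5476, -0.1563, 0.0847]
tool_rot: [3.141, 0.0, 0.058]
contact_force: [0.1, -0.5, 0.3]
opening: 0.0433
grip_force: 0.0
t 7.0833 p [ 0.5476 -0.1563  0.0847] rot [3.1415e+00 1.0000e-04 5.7900e-02] F [ 0.1 -0.5  0.3] open 0.0433 grip 0.0
shift [-0.0006  0.0001  0.0017]
turn -0.0001
```

```bash
python3 -m jog '[[[-0.8,0,0,0,0],[-0.8,0,0,0,0],[-0.8,0,0,0,0],[-0.8,0,0,0,0]]]'|tail -4; python3 -m jog '[[[-0.8,0.001,0,-0.009,0],[-0.8,0.002,0,-0.019,0],[-0.8,0.005,0,-0.028,0],[-0.8,0.009,0,-0.036,0]]]'
```

```text
tool_rot: [-3.142, 0.0, 0.058]
contact_force: [-0.4, 1.0, 0.5]
opening: 0.0298
grip_force: 8.0
time: 7.75
tool_pos: [0.5569, -0.1557, 0.1222]
tool_rot: [3.141, -0.001, 0.058]
contact_force: [0.9, 1.0, -2.1]
opening: 0.03
grip_force: 8.0
```

Gripped at 30 mm, and the guard follows. Continuing along the arc.

```bash
python3 -m jog '[[[-0.8,0.005,0,-0.008,0],[-0.8,0.011,0,-0.0155,0],[-0.8,0.018,0,-0.022,0],[-0.8,0.0255,0,-0.0275,0],[-0.8,0.034,0,-0.032,0]]]'|sed -n '2p;4,6p'; python3 -m jog '[[[-0.8,0.009,0,-0.0035,0],[-0.8,0.018,0,-0.006,0],[-0.8,0.027,0,-0.0073,0],[-0.8,0.037,0,-0.0072,0],[-0.8,0.046,0,-0.006,0]]]'|sed -n '2p;4,6p';python3 -m jog '[[[-0.8,0.008,0,0.002,0],[-0.8,0.008,0,0.002,0],[-0.8,0.008,0,0.002,0]]]'|sed -n '2p;4,6p'
```

```text
tool_pos: [0.5909, -0.1536, 0.1539]
contact_force: [-0.3, 1.1, -0.5]
opening: 0.0297
grip_force: 8.0
tool_pos: [0.6374, -0.1508, 0.1599]
contact_force: [-1.1, 1.5, -0.5]
opening: 0.0299
grip_force: 8.0
tool_pos: [0.6455, -0.1503, 0.1577]
contact_force: [0.6, 1.9, 4.3]
opening: 0.03
grip_force: 8.0
```

The guard is at about 1.86 rad. I release it, rise, and take a picture.

```bash
python3 -m jog '[[[0,0,0,0,0],[0.2,0,0,0,0],[0.2,0,0,0,0],[0.2,0,0,0,0],[0.2,0,0,0,0]]]'|tail -2;python3 -m jog '[[[0.2,0,0,-0.02,0],[0.2,0,0,-0.05,0],[-1,-0.03,0,-0.05,0],[-1,-0.07,0,-0.05,0],[-1,-0.11,0,-0.05,0]]]'>/dev/null;python3 -m jog '[[[-1,-0.03,0,0,0],[-1,-0.03,0,0,0],[-1,-0.03,0,0,0],[-1,-0.03,0,0,0],[-1,-0.03,0,0,0]]]'
python3 - <<'E'
from h import *
w=[.587,-.1541,.058]
print(place(w,[-.034,0,.084]))
im=robot.read_camera("scene"); im=cv2.cvtColor(im,cv2.COLOR_RGB2BGR)
cv2.imwrite("pics/d4.png",cv2.resize(im[225:385,200:360],None,fx=3.7,fy=3.7,interpolation=cv2.INTER_CUBIC))
E
python3 to.py 0.5531 -.1561 .082 .058
```

```text
opening: 0.0541
grip_force: 0.0
time: 10.08
tool_pos: [0.5058, -0.159, 0.2066]
tool_rot: [3.141, -0.001, 0.058]
contact_force: [0.1, -0.4, -0.1]
opening: 0.0062
grip_force: 0.0
[[ 0.55305717 -0.15607089  0.084     ]]
t 10.1333 p [ 0.5058 -0.1589  0.2064] rot [ 3.1414e+00 -4.0000e-04  5.8300e-02] F [-0.1  0.   0. ] open 0.0027 grip 0.0
shift [ 0.0473 -0.      0.1245]
turn 0.0003
```

View pics/d4.png

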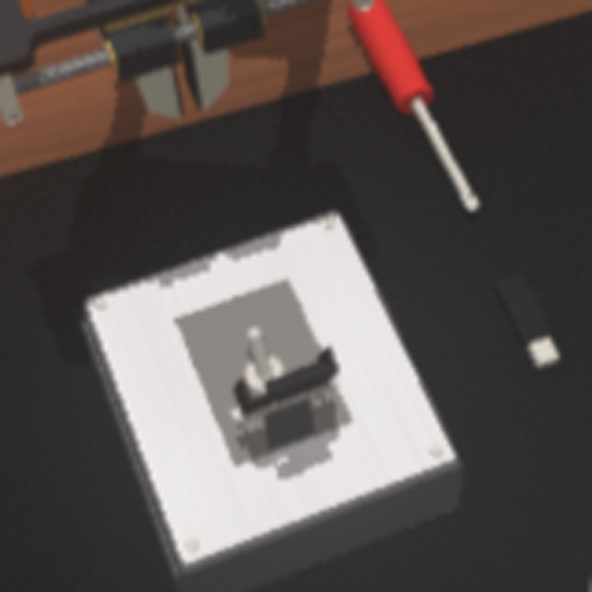

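The picture shows the guard resting open at about (285,385) and the toggle tip at about (254,333), leaning forward. I descend in front of it with closed fingers.

```bash
python3 -c "
from h import *
print(proj('scene',place([.587,-.1541,.058],[-.0101,0,.086])))"
python3 -m jog '[[[-1,0.018,0,0.03,0],[-1,0.032,0,0.06,0],[-1,0.034,0,0.09,0],[-1,0.034,0,0.115,0],[-1,0.034,0,0.124,0]]]'>/dev/null;python3 -m jog '[[[-1,0,0,0,0],[-1,0.003,0,0,0],[-1,0.006,0,0,0]]]'; python3 to.py 0.576 -.1548 .082 .058
```

```text
[[268.52069662 315.22970067]]
time: 10.8
tool_pos: [0.5461, -0.1569, 0.0843]
tool_rot: [3.14, -0.003, 0.058]
contact_force: [0.6, -0.3, 0.1]
opening: 0.0004
grip_force: 0.0
t 10.8 p [ 0.5461 -0.1569  0.0843] rot [ 3.1401e+00 -2.8000e-03  5.7800e-02] F [ 0.6 -0.3  0.1] open 0.0004 grip 0.0
shift [ 0.03   -0.0004  0.0024]
turn -0.0002
```

```bash
python3 -m jog '[[[-1,0.006,0,0,0],[-1,0.011,0,0,0],[-1,0.015,0,0,0],[-1,0.019,0,0,0]]]'|sed -n '2p;4p';python3 -m jog '[[[-1,0.004,0,0,0],[-1,0.007,0,0,0],[-1,0.007,0,0,0]]]'|sed -n '2p;4p';python3 -m jog '[[[-1,0.003,0,0,0],[-1,0.006,0,0,0],[-1,0.006,0,0,0]]]'|sed -n '2p;4p'
```

```text
tool_pos: [0.5645, -0.1554, 0.0833]
contact_force: [-1.6, 0.2, 0.6]
tool_pos: [0.5711, -0.1549, 0.0827]
contact_force: [-1.4, 0.2, 1.0]
tool_pos: [0.5776, -0.1547, 0.0826]
contact_force: [-0.2, 1.1, 0.1]
```

```bash
python3 -m jog '[[[-1,-0.03,0,0,0],[-1,-0.05,0,-0.03,0],[-1,-0.07,0,-0.07,0],[-1,-0.08,0,-0.11,0],[-1,-0.08,0,-0.14,0]]]'|sed -n '2p;4p'
python3 - <<'E'
from h import *
w=[.587,-.1541,.058]
for L in([.0101,0,.086],[.0676,0,.165]): print(place(w,L),(proj('scene',place(w,L))-[200,225])*4.5)
im=robot.read_camera("scene"); im=cv2.cvtColor(im,cv2.COLOR_RGB2BGR)
cv2.imwrite("pics/d5.png",cv2.resize(im[275:375,220:320],None,fx=6,fy=6,interpolation=cv2.INTER_CUBIC))
for L in([.0101,0,.086],[.0676,0,.165]): print((proj('scene',place(w,L))-[220,275])*6)
E
python3 to.py 0.6544 -.1502 .154 .058
```

```text
tool_pos: [0.4954, -0.1594, 0.2252]
contact_force: [0.8, -0.9, 0.6]
[[ 0.59708302 -0.15351453  0.086     ]] [[324.79528161 444.71631581]]
[[ 0.65448633 -0.1501814   0.165     ]] [[361.37833887 461.98471147]]
[[313.06037548 292.95508775]]
[[361.83778516 315.9796153 ]]
t 12.1 p [ 0.4989 -0.1607  0.2318] rot [ 3.1351 -0.0114  0.0573] F [ 2.9 -1.1  5. ] open 0.0007 grip 0.0
shift [ 0.1549 -0.0021  0.0795]
turn -0.0007
```

View pics/d5.png

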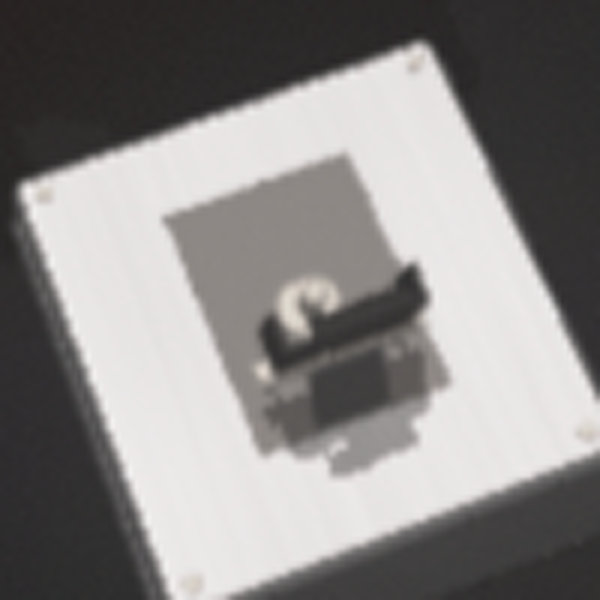

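The toggle tip now appears at (312,293), exactly the predicted "on" position, and the guard still rests open at its stop. I regrasp the bar.

```bash
python3 -m jog '[[[0.4,0.035,0,0,0],[0.4,0.07,0,0,0],[0.4,0.105,0,0,0],[0.4,0.14,0,0,0],[0.4,0.155,0,0,0]]]'|sed -n '2p;4p'; python3 -m jog '[[[0.4,0,0,0,0],[0.4,0,0,0,0],[0.4,0,0,0,0],[0.4,0,0,0,0]]]'>/dev/null; python3 to.py 0.6544 -.1502 .154 .058
```

```text
tool_pos: [0.6549, -0.1497, 0.2216]
contact_force: [-0.1, 0.3, 0.2]
t 12.85 p [ 0.6505 -0.1505  0.2229] rot [3.1415e+00 2.0000e-04 5.7200e-02] F [-0.2 -0.2 -0.1] open 0.0564 grip 0.0
shift [ 0.0039 -0.0001  0.0689]
turn -0.0008
```

```bash
python3 -m jog '[[[0.4,0.004,0,0.025,0],[0.4,0.004,0,0.05,0],[0.4,0.004,0,0.069,0],[0.4,0.004,0,0.069,0]]]'|sed -n '2p;4,5p'; python3 -m jog '[[[-0.8,0,0,0,0],[-0.8,0,0,0,0],[-0.8,0,0,0,0],[-0.8,0,0,0,0],[-0.8,0,0,0,0]]]' 8 >/dev/null;python3 -m jog '[[[-0.8,0,0,0,0],[-0.8,0,0,0,0],[-0.8,0,0,0,0],[-0.8,0,0,0,0],[-0.8,0,0,0,0]]]'; python3 to.py .5476 -.1563 .085
```

```text
tool_pos: [0.6525, -0.1496, 0.1496]
contact_force: [-0.6, -0.1, -1.2]
opening: 0.0644
time: 14.02
tool_pos: [0.6558, -0.1497, 0.1545]
tool_rot: [3.142, -0.001, 0.058]
contact_force: [-0.7, 2.1, 5.9]
opening: 0.0297
grip_force: 8.0
t 14.0167 p [ 0.6558 -0.1497  0.1545] rot [ 3.1415e+00 -1.2000e-03  5.8000e-02] F [-0.7  2.1  5.9] open 0.0297 grip 8.0
shift [-0.1085  0.0003  0.0693]
```

Gripped (30 mm). Guiding the guard down its arc.

```bash
python3 -m jog '[[[-0.8,-0.0145,0,-0.005,0],[-0.8,-0.0295,0,-0.007,0],[-0.8,-0.0445,0,-0.006,0],[-0.8,-0.059,0,-0.0015,0],[-0.8,-0.0725,0,0.005,0]]]'|sed -n '2p;4,6p';python3 -m jog '[[[-0.8,-0.012,0,0.0095,0],[-0.8,-0.0215,0,0.021,0],[-0.8,-0.029,0,0.0345,0],[-0.8,-0.0315,0,0.0415,0],[-0.8,-0.0335,0,0.049,0]]]'|sed -n '2p;4,6p';python3 -m jog '[[[-0.8,-0.001,0,0.0075,0],[-0.8,-0.0015,0,0.0125,0],[-0.8,-0.0015,0,0.0155,0],[-0.8,-0.0015,0,0.0165,0],[-0.8,-0.0015,0,0.0165,0]]]'|sed -n '2p;4,6p'; python3 to.py .5476 -.1563 .0845
```

```text
tool_pos: [0.5826, -0.1541, 0.1489]
contact_force: [2.7, 0.4, -3.4]
opening: 0.03
grip_force: 8.1
tool_pos: [0.5488, -0.1561, 0.0989]
contact_force: [-1.7, 0.8, 0.4]
opening: 0.0297
grip_force: 8.0
tool_pos: [0.5481, -0.1562, 0.0836]
contact_force: [-4.5, 1.7, 4.7]
opening: 0.0299
grip_force: 8.0
t 15.2667 p [ 0.5481 -0.1562  0.0836] rot [3.1415e+00 5.0000e-04 5.8100e-02] F [-4.5  1.7  4.7] open 0.0299 grip 8.0
shift [-0.0005  0.0001 -0.0009]
```

The guard is firmly down. I release it, retreat, and check.

```bash
python3 -m jog '[[[0,0,0,0,0],[0.4,0,0,0,0],[0.4,0,0,0,0],[0.4,0,0,0,0],[0.4,0,0,0,0]]]'|tail -2;python3 -m jog '[[[0.4,0,0,0,0],[0.4,0,0,-0.03,0],[0.4,0,0,-0.07,0],[0.4,0,0,-0.11,0],[0.4,-0.03,0,-0.13,0]]]'>/dev/null;python3 -m jog '[[[0.4,-0.04,0,0,0],[0.4,-0.08,0,0,0],[0.4,-0.11,0,0,0],[0.4,-0.11,0,0,0],[0.4,-0.11,0,0,0]]]'
python3 - <<'E'
from h import *
im=robot.read_camera("top"); im=cv2.cvtColor(im,cv2.COLOR_RGB2BGR)
cv2.imwrite("pics/d6.png",cv2.resize(im[140:280,222:412],None,fx=4,fy=4,interpolation=cv2.INTER_CUBIC))
E
```

```text
opening: 0.0588
grip_force: 0.0
time: 16.52
tool_pos: [0.4076, -0.1645, 0.2138]
tool_rot: [3.141, -0.001, 0.056]
contact_force: [0.4, 0.1, -0.2]
opening: 0.0646
grip_force: 0.0
```

View pics/d6.png

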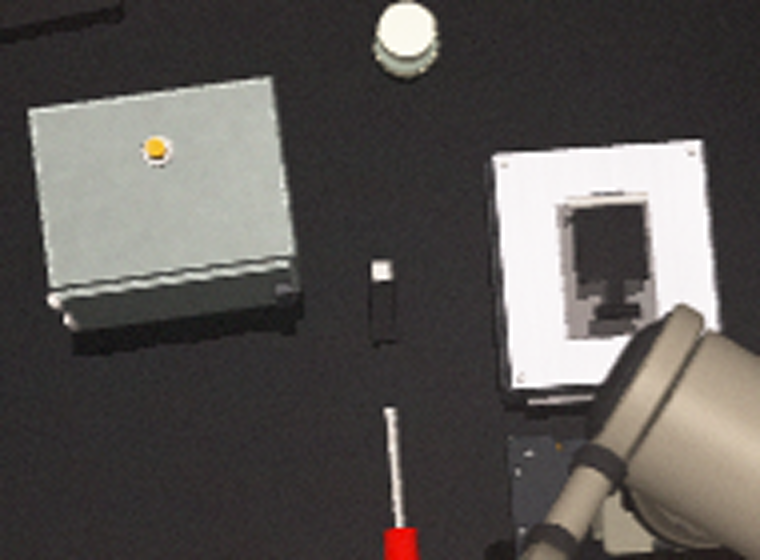

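The picture shows the door flush along (50,292)–(292,262), and the guard level with its bar near (617,312), the same place as at the start. The bystanders in view haven't moved and the robot is clear. Handing in.

```bash
python3 -c "
from cell import robot
print(robot.hand_in())"
```

```text
the job is handed in; nothing more can be done
None
```

I handed the job in at about 16.5 s of robot time, with the door shut on its catch, the toggle on and the guard guided back down over it; the final picture shows the door and guard shut, but the hand-in returned no verdict.

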